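Set a tube rack on its slant leg

TASK

The tubes in the rack on the left have to set at a slope: swing the rack's folded prop leg out to its end stop until it snaps into its detent, with the rack still standing upright. Then take the rack by its blue carry handle and gently tip it back over the leg side, so that it stays leaning on the snapped-out leg with all four tubes in place; let go of it. Leave the three bottles on the bench alone.

Things in the scene. Friction and masses are not known exactly. Their poses are not given: they have to be found in the camera images.
- slant_rack: Loose white rack, 196 mm long (y), 56 mm deep (x -20 to +36), about 0.8 kg with its four capped tubes, in a row along y. Origin on the underside below that row; z up, -x is the leg side. Caps (34 mm wide) reach z = 119 mm. On the leg side a hinge bracket stands out (38 mm wide at y = 0, x to -49, z 72 to 127 mm)
- leg_hinge (a point): Fixed point of the rack on the hinge axis of the prop leg, 42 mm outside the rack origin on the leg side and 112 mm up; axes as the rack; the hinge axis is the rack's y
- leg_foot (a point): Centre of the leg's black rubber foot (roller 16 mm in diameter, 30 mm wide along the hinge axis), 88 mm from the hinge axis; above it the leg is a steel channel 28 mm wide (y), 11 mm deep, to be gripped across its width. Folded, it leaves no room for a vertical gripper below bracket and caps; one leaned outward by about 40 degrees has room. Its z points to the hinge
- prop_leg (a joint): Angle of the prop leg in rad: 0 folded (hanging straight down along the rack's leg side), growing as the foot swings outward (to the rack's -x) and up; end stop at 1.05. Loose friction hinge, then from about 0.65 a spring plunger resists (about 2 N at the foot); it is over the hump at 0.90 and snaps to 1.05, where it stays
- handle_mid (a point): Middle of the carry handle: horizontal round blue sleeve, 14 mm in diameter, 110 mm long along the rack's y, 31 mm from the rack origin on the side away from the leg and 160 mm up; nothing within 30 mm below it
- rear_edge (a point): Point on the rack's bottom edge on the leg side (x = -20 mm, y = 0, z = 0 of the rack), about which it tips; edge along the rack's y. Leaning on the snapped-out leg the rack is tipped by about 31 degrees (it balances at about 20)
- tube_1: Loose 50 ml tube with orange cap, 34 mm wide at the cap, 113 mm tall, standing in the rack at y = -66 mm; origin at the centre of its bottom, which rests 6 mm above the rack's origin; z up along the tube
- tube_2: The same with blue cap, at y = -27 mm of the rack
- tube_3: The same with orange cap, at y = +27 mm of the rack
- tube_4: The same with blue cap, at y = +66 mm of the rack
- media_bottle: Bystander: loose clear square bottle with white cap, 50 x 50 x 97 mm, origin under its centre
- buffer_bottle: Bystander: loose white bottle with red cap, 37 mm in diameter, 69 mm tall, origin under its centre
- wash_bottle: Bystander: loose white bottle with blue cap, 37 mm in diameter, 69 mm tall, origin under its centre

How it is judged:
By the outcome, as a careful person would: the job done as asked, in the order asked, and still so for the second after the job is handed in, with the robot touching nothing.
It also fails if it takes over 54 s, if anything falls off the work surface, if the arm or the gripper's body presses on something with over 40 N, if the wrist force passes 120 N, or if a joint passes its speed limit or range.

ROBOT

A 6-joint arm with a two-finger parallel gripper is mounted at the origin on a cart in front of the work surface, level with it; the furniture and walls round the work are solid. World frame = base frame: x ahead of the robot, y to its left, z up, the work surface at z = 0. Lengths are in m, angles in rad, forces in N, time in s.
With the tool pointing down it reaches from about 0.375 to 0.9 m from the base axis. Payload 3.1 kg.
Tool frame: the origin (TCP) lies at the very end of the fingers, on their centre line; the grasp point (between the pads) lies 19 mm behind it; z points along the fingers, y is the line along which they close (so a half turn about z gives the same grasp; the last joint's range is limited). The gripper opens to 85 mm and grips with 20 to 120 N. Pads are 22 mm wide; open, the fingers measure 114 mm over their backs; the gripper's body (76 mm by 85 mm) begins 54 mm behind the grasp point. The pads swing forward as they close: fully open they stand 13 mm farther back than shut.
Start: joints at [1.151, 0.527, 1.433, -0, 1.181, -0.178], TCP at [0.15, 0.607, 0.231] pointing down, gripper open.
Joint ranges: [-3.08, 3.08], [-0.75, 2.2], [0.22, 2.44], [-1.43, 4.57], [0, 2.65], [-2.85, 2.85]. Speed limits (rad/s): [2.79, 2.79, 3.14, 3.14, 3.14, 3.14].

INTERFACE

Orientations are given as a unit quaternion [x, y, z, w].
In Python, from station import telemetry, snapshot, ticket gives the robot as it stands.
- The arm moves only by the tool move_arm, never from a script. Its argument "commands" is text: rows parted by semicolons, each of 7 numbers parted by spaces: the shift along the tool's x, y, z in mm, then the turn, a rotation vector about the tool's x, y, z in degrees, then the opening, from -1 (shut) to 1 (fully open). A call has exactly 5 rows; each row is the pose to reach, as a shift and turn from the pose commanded when the call began, along the tool's axes at that moment; what a row does not reach only later rows make up. A row lasts 1/8 s, in which the tool goes at most 62.5 mm and 10.7 degrees, less where a joint would pass 70% of its speed; a pose out of reach is approached as far as the arm can. A call with a gripper value outside its range is refused whole. The fingers move at their own pace and stop on an object; "grip_force" is the grip in N (left out, the last holds). Time passes only in rows, so rows that repeat a pose let the fingers close, or fill a call up. It gives the time, the measured TCP pose, the force, the opening and the grip force at its end, in the units of the state.
- telemetry.sense(): the state, without advancing time (a new reading comes with each control period).
- snapshot(name): name is "side" or "top"; returns a dict with "image" (480x640x3 uint8, red, green, blue), "fx", "fy", "cx", "cy" (pixels), "pose" (4x4, takes a point from camera to world coordinates). Camera axes: x right, y down, z forward; pixel columns grow to the right and rows downward; lengths in m; the calibration is good to about 2 mm. A picture is of the moment at which its call begins. There is no depth.
- ticket.sign_off(): hands the job in; it is judged then, once.
The state is a dict: "t": time; "q": joint angles; "qd": joint speeds; "tau": joint torques, N m; "tcp_pos": TCP position; "tool_rot": TCP orientation; "force": force on the tool from outside, world axes, zero at the start; "ft_torque": the same for the moment, N m; "finger_gap": opening from 0.0 (shut) to 1.0 (fully open); "gripper_force": force on a finger pad.
Only numpy, scipy, OpenCV 4.12 (cv2) and the standard library are available. Lean on these libraries where they do the work, as an engineer would, in place of code of your own. Each camera call takes 0.05 s, during which the arm holds its last target. There are 200 camera calls.

## Working session

There is one attempt and no reset: what is moved stays moved. The work goes in short steps, Python scripts to look and compute and a tool call to move; the robot and the scene stay as the last step left them, time stands still between calls to the robot, and variables do not carry over. Pictures are saved under pics/ and viewed, at most 10 in all, crops included, and the job is handed in when it is done.

Besides the shell and the picture viewer there is one more tool, called after "Emit:" as a command line: name --argument value ..., lists and objects as JSON in quotes. move_arm: Moves the arm, as the interface text tells. Its arguments: {"type":"object","properties":{"commands":{"type":"string"},"grip_force":{"type":"number"}},"required":["commands"]}

```bash
mkdir -p pics; ls; python3 - <<'E'
from station import telemetry, snapshot
import cv2,numpy as np
for n in("side","top"):
    s=snapshot(n); cv2.imwrite(f"pics/{n}0.png",s["image"][:,:,::-1]); print(n,s["fx"],s["fy"],s["cx"],s["cy"]);print(np.round(s["pose"],4).tolist())
print(telemetry.sense())
E
```

```text
pics
side 465.4173584393103 465.4173584393103 320.27373483128514 237.9470697380907
[[0.8919, -0.1859, 0.4122, 0.0991], [-0.4522, -0.3525, 0.8193, -0.702], [-0.007, -0.9172, -0.3984, 0.4618], [0.0, 0.0, 0.0, 1.0]]
top 572.9300895671337 572.9300895671337 315.38646251882494 240.93000904811691
[[-0.0168, -0.9983, 0.056, 0.4019], [-0.9996, 0.018, 0.0203, 0.0116], [-0.0212, -0.0556, -0.9982, 1.3677], [0.0, 0.0, 0.0, 1.0]]
{'t': 0.1, 'q': array([ 1.15050839e+00,  5.28398330e-01,  1.43376633e+00,  5.84026981e-06,
        1.18142711e+00, -1.78504442e-01]), 'qd': array([ 0.00019769, -0.00172   , -0.00172579, -0.0019417 , -0.00091969,
        0.00028974]), 'tau': array([ 2.87478379e-04, -4.43306351e+01, -1.78584945e+01, -2.88595420e-04,
        3.89129680e-03, -6.20257168e-06]), 'tcp_pos': array([0.14935086, 0.60622679, 0.23041854]), 'tool_rot': array([ 1.20598535e-01,  9.92700858e-01, -9.54298049e-04, -2.97393915e-04]), 'force': array([-0.48788713,  0.67394315, -0.10597671]), 'ft_torque': array([-0.01447568,  0.00757797,  0.01099319]), 'gripper_force': 0.0, 'finger_gap': 0.99939594840611}
```

View pics/side0.png

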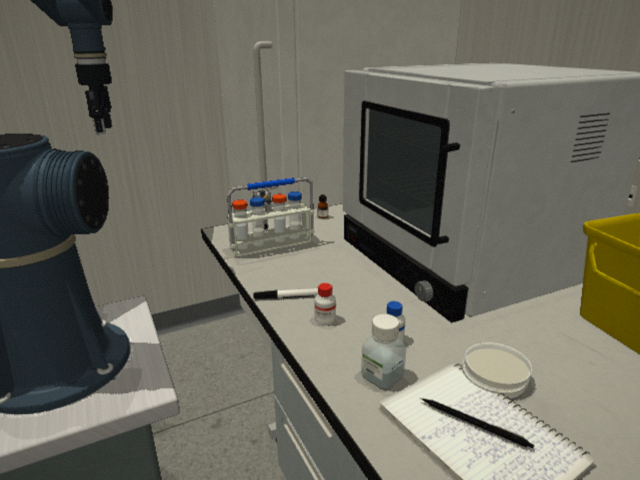

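View pics/top0.png

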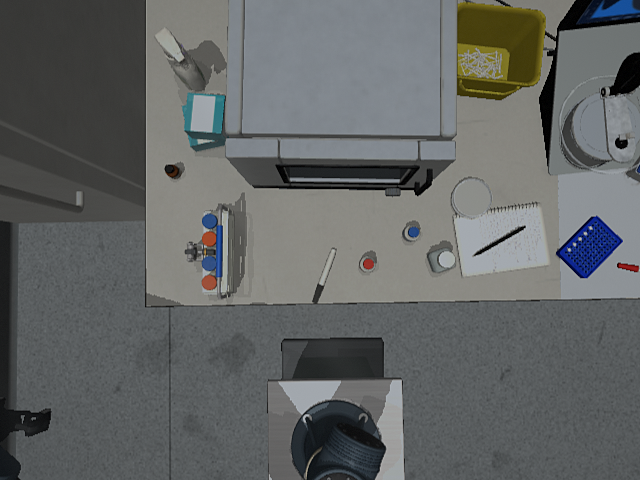

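The side view shows the rack at (270,215) with its blue handle at about (272,183). In the top view the caps are at (209,219), (209,240), (209,262) and (209,283), the handle at (220,251) and the leg bracket at (192,252). So the leg side is world +y, and the rack's y runs along world +x.

```bash
cat > h.py <<'E'
from station import telemetry, snapshot
import cv2,numpy as np
from scipy.optimize import least_squares
from scipy.spatial.transform import Rotation as R
def proj(s,P):
    T=np.linalg.inv(s["pose"]); p=np.asarray(P)@T[:3,:3].T+T[:3,3]
    return np.c_[s["fx"]*p[:,0]/p[:,2]+s["cx"],s["fy"]*p[:,1]/p[:,2]+s["cy"]]
def blobs(img,box,kind):
    x0,y0,x1,y1=box; c=img[y0:y1,x0:x1].astype(int); r,g,b=c[...,0],c[...,1],c[...,2]
    m=((b>r+50)if kind=='b' else(r>b+60)).astype(np.uint8)
    n,_,st,ce=cv2.connectedComponentsWithStats(m)
    return [(st[i].tolist()[4],(ce[i]+[x0,y0]).round(2).tolist(),(st[i][:4]+[x0,y0,0,0]).tolist()) for i in range(1,n) if st[i][4]>15]
E
python3 - <<'E'
from h import *
t=snapshot("top");s=snapshot("side")
for n,q,box in(("top",t,(180,190,250,310)),("side",s,(220,165,320,255))):
    for k in"bo": print(n,k,blobs(q["image"],box,k))
    x0,y0,x1,y1=box
    cv2.imwrite(f"pics/{n}1.png",cv2.resize(q["image"][y0:y1,x0:x1,::-1],None,fx=5,fy=5,interpolation=cv2.INTER_CUBIC)[:600,:800])
a=cv2.imread("pics/top1.png");b=cv2.imread("pics/side1.png")
h=min(a.shape[0],b.shape[0]);print(a.shape,b.shape)
c=np.zeros((600,850,3),np.uint8);c[:a.shape[0],:a.shape[1]]=a;c[:b.shape[0],350:350+b.shape[1]]=b[:,:500];cv2.imwrite("pics/both1.png",c[:,:800])
E
```

```text
top b [(167, [208.99, 220.67], [202, 214, 15, 15]), (463, [215.05, 255.51], [202, 225, 20, 52])]
top o [(169, [208.72, 238.47], [202, 232, 14, 14]), (169, [208.68, 282.1], [202, 275, 14, 15])]
side b [(270, [270.39, 182.95], [247, 178, 48, 11]), (95, [294.06, 195.47], [288, 192, 13, 8]), (111, [256.56, 201.02], [250, 197, 14, 9])]
side o [(114, [278.52, 197.94], [272, 194, 14, 9]), (134, [239.17, 204.01], [232, 199, 15, 11])]
(600, 350, 3) (450, 500, 3)
```

View pics/both1.png

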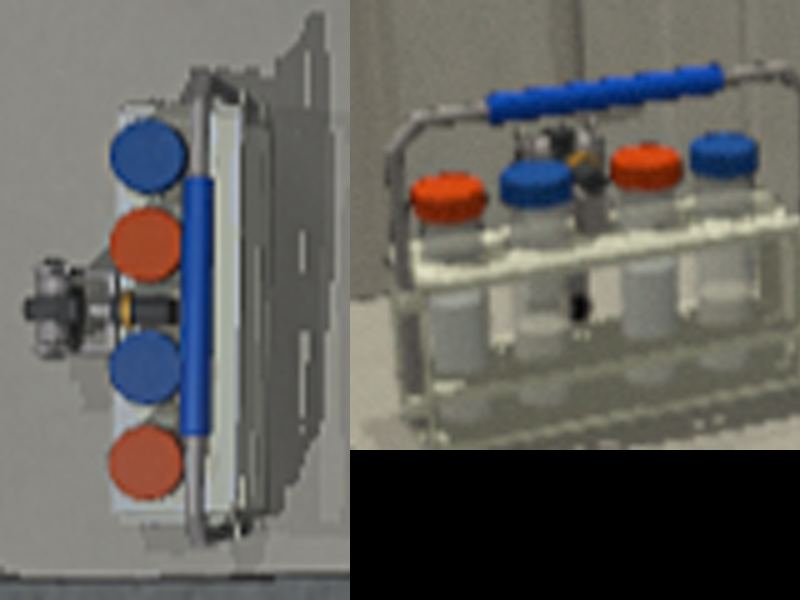

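Enlarged, the top view shows the blue_2 cap at (209.4,263.4) and the handle centre at (219.6,251.5), with ends at rows 225.6 and 277.4. The leg hangs under the bracket at about (188,251).

```bash
cat >> h.py <<'E'
def rackT(p): return np.array([p[0],p[1],0]),R.from_euler('z',p[2]).as_matrix()
E
python3 - <<'E'
from h import *
t=snapshot("top");s=snapshot("side")
ztop=.117
A=[([0,.066,ztop],(209,220.7)),([0,.027,ztop],(208.7,238.5)),([0,-.027,ztop],(209.2,263.4)),([0,-.066,ztop],(208.7,282.1)),([.031,0,.160],(219.6,251.5))]
B=[([.031,0,.160],(270.4,183)),([0,.066,.112],(294.1,195.5)),([0,.027,.112],(278.5,197.9)),([0,-.027,.112],(256.6,201)),([0,-.066,.112],(239.2,204))]
def res(p,w=(1,1)):
    o,M=rackT(p); out=[]
    for q,L,k in((t,A,w[0]),(s,B,w[1])): out.append(k*(proj(q,np.array([l[0] for l in L])@M.T+o)-[l[1] for l in L]).ravel())
    return np.concatenate(out)
for w in((1,1),(1,0),(0,1)):
    f=least_squares(res,[.38,.2,-np.pi/2],args=(w,)); print(f.x,np.degrees(f.x[2]),res(f.x).round(1).tolist())
E
```

```text
[ 0.4527979   0.27143511 -1.59235913] -91.23545780692706 [0.2, 0.9, 0.2, 0.8, -0.7, 0.5, -0.5, -0.3, -0.5, -0.6, 0.9, 0.7, -0.2, 0.5, 0.1, 0.5, 0.0, 0.8, 1.0, 0.3]
[ 0.45334171  0.27083944 -1.58519569] -90.82502284987856 [0.2, 0.7, 0.4, 0.6, -0.3, 0.3, 0.0, -0.6, -0.3, -0.9, 1.3, 0.7, 0.1, 0.5, 0.4, 0.5, 0.4, 0.9, 1.4, 0.4]
[ 0.45358956  0.27553773 -1.62636239] -93.18370080182939 [-0.7, 0.6, -1.3, 0.5, -3.0, 0.2, -3.4, -0.7, -2.5, -0.4, 0.1, 0.2, -0.2, 0.3, -0.1, 0.1, -0.4, 0.1, 0.5, -0.5]
```

```bash
cat >> h.py <<'E'
def ray(s,u,v,z):
    M=np.array(s["pose"]);d=M[:3,:3]@[(u-s["cx"])/s["fx"],(v-s["cy"])/s["fy"],1];return (M[:3,3]+d*(z-M[2,3])/d[2]).round(3).tolist()
P0=np.array([.453,.271,0]); YAW=np.radians(-91.0); M0=R.from_euler('z',YAW).as_matrix()
def tool(lean):  # leaned outward (deg); tool y = rack y
    l=np.radians(lean); z=M0@[np.sin(l),0,-np.cos(l)]; y=M0@[0,1,0]; return R.from_matrix(np.c_[np.cross(y,z),y,z])
def goto(pos,rot,st=None):
    st=st or telemetry.sense(); r=R.from_quat(st["tool_rot"])
    print("shift",(r.inv().apply(np.array(pos)-st["tcp_pos"])*1000).round(1),"turn",np.degrees((r.inv()*rot).as_rotvec()).round(2),"world",np.round(pos,4))
E
python3 - <<'E'
from h import *
t=snapshot("top");s=snapshot("side")
for z in(-.9,-.7): print(z,[ray(t,*p,z) for p in((20,222),(140,222))],[ray(s,*p,z) for p in((160,322),(260,298))])
print([ray(t,*p,0) for p in((146,305),(146,222),(228,140))],ray(t,252,187,.05),ray(s,345,240,0),ray(t,172,172,.05))
for d in(.012,.112):
  for lean in(50,):
    T=tool(lean); goto(P0+M0@[-.042,0,.049]+T.as_matrix()[:,2]*(.024-d),T)
E
```

```text
-0.9 [[0.627, 1.243, -0.9], [0.618, 0.758, -0.9]] [[0.273, 1.508, -0.9], [0.819, 1.495, -0.9]]
-0.7 [[0.607, 1.134, -0.7], [0.599, 0.692, -0.7]] [[0.247, 1.183, -0.7], [0.713, 1.173, -0.7]]
[[0.332, 0.447, 0.0], [0.532, 0.447, 0.0], [0.727, 0.247, 0.0]] [0.604, 0.183, 0.05] [0.625, 0.208, 0.0] [0.643, 0.37, 0.05]
shift [-367.7 -221.2  189.9] turn [ 33.5  -42.02  71.89] world [0.4536 0.3038 0.0413]
shift [-350.6 -146.6  125.6] turn [ 33.5  -42.02  71.89] world [0.4549 0.3804 0.1056]
```

Emit:
move_arm --commands "-35 -11 9 3.5 -4.4 7.5 1; -70 -22 19 7 -8.8 15 1; -105 -33 28 10.5 -13.2 22.5 1; -140 -44 38 14 -17.6 30 1; -175 -55 47 17.5 -22 37.5 1" --grip_force 25

```text
t: 1.02
tcp_pos: [0.3071, 0.5112, 0.1842]
tool_rot: [0.428, 0.871, -0.171, 0.168]
force: [0.3, 0.8, -0.0]
finger_gap: 1.003
gripper_force: 0.0
```

```bash
python3 - <<'E'
from h import *
print(telemetry.sense()["q"].round(2))
T=tool(50)
for d in(.162,.112): goto(P0+M0@[-.042,0,.049]+T.as_matrix()[:,2]*(.024-d),T)
E
```

```text
[ 1.02  0.71  1.31 -0.37  1.45  0.47]
shift [-128.9   73.3  103.9] turn [ 16.   -19.93  34.12] world [0.4556 0.4187 0.1377]
shift [-140.7   55.6  149.2] turn [ 16.   -19.93  34.12] world [0.4549 0.3804 0.1056]
```

Emit:
move_arm --commands "-32 18 26 3.7 -4.7 8 1; -65 37 52 7.5 -9.3 16 1; -97 55 78 11.2 -14 24 1; -129 73 104 15 -18.6 32 1; -129 73 104 16 -19.9 34.1 1"

```text
t: 1.65
tcp_pos: [0.4575, 0.4168, 0.1346]
tool_rot: [0.646, 0.635, -0.303, 0.295]
force: [-1.5, 0.1, 0.1]
finger_gap: 0.999
gripper_force: 0.0
```

```bash
python3 - <<'E'
from h import *
print(telemetry.sense()["q"].round(2))
T=tool(50)
for d in(.052,.012): goto(P0+M0@[-.042,0,.049]+T.as_matrix()[:,2]*(.024-d),T)
for n in("top","side"):
    q=snapshot(n)
    b=(130,190,250,310) if n=="top" else (200,120,340,260)
    cv2.imwrite(f"pics/{n}2.png",cv2.resize(q["image"][b[1]:b[3],b[0]:b[2],::-1],None,fx=4,fy=4,interpolation=cv2.INTER_CUBIC))
E
```

```text
[ 0.81  0.98  1.06 -0.56  1.79  0.9 ]
shift [ -1.1  -1.5 106.6] turn [-0.24  0.06  0.08] world [0.4541 0.3344 0.067 ]
shift [ -1.1  -1.3 146.6] turn [-0.24  0.06  0.08] world [0.4536 0.3038 0.0413]
```

View pics/top2.png

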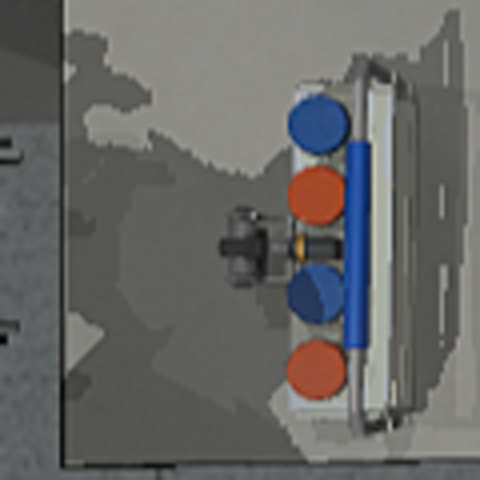

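The bracket is at (190.5,251.7), and the two open fingertips are at the left edge, centred on about row 250.

```bash
python3 - <<'E'
from h import *
t=snapshot("top");st=telemetry.sense()
print(proj(t,[st["tcp_pos"],P0+M0@[-.042,0,.127],P0+M0@[-.042,0,.112]]))
x0=95;c=t["image"][210:290,x0:215,::-1];cv2.imwrite("pics/c3.png",cv2.resize(c,None,fx=6,fy=6,interpolation=cv2.INTER_CUBIC))
E
```

```text
[[138.58251342 251.67143059]
 [188.73650799 251.35765697]
 [190.38318598 251.61275399]]
```

View pics/c3.png

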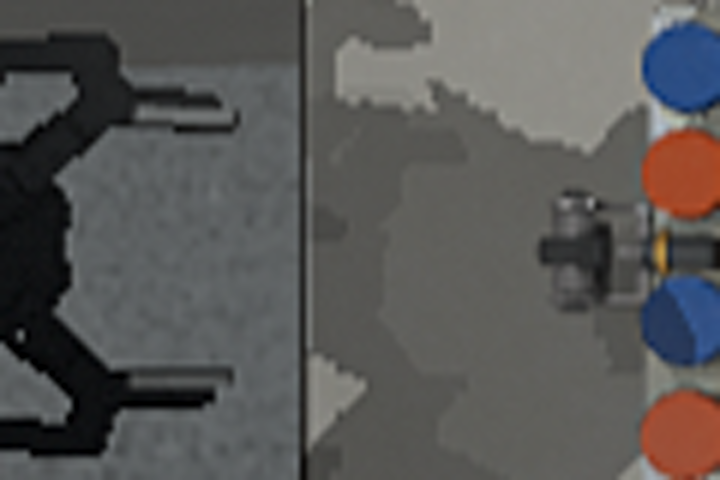

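The fingers straddle row 251.7, in line with the bracket. Next I advance.

Emit:
move_arm --commands "-1 -1.5 30 0 0 0 1; -1 -1.5 60 0 0 0 1; -1 -1.5 90 0 0 0 1; -1 -1.5 115 0 0 0 1; -1 -1.5 125 0 0 0 1"

```text
t: 2.42
tcp_pos: [0.4507, 0.3232, 0.0581]
tool_rot: [0.644, 0.638, -0.301, 0.295]
force: [-0.2, -0.2, 0.4]
finger_gap: 1.003
gripper_force: 0.0
```

```bash
python3 - <<'E'
from h import *
T=tool(50)
for d in(.012,): goto(P0+M0@[-.042,0,.049]+T.as_matrix()[:,2]*(.024-d),T)
E
```

```text
shift [ 0.3  3.1 25.6] turn [ 0.12 -0.13  0.37] world [0.4536 0.3038 0.0413]
```

Emit:
move_arm --commands "0 2 10 0 0 0 1; 0 2 20 0 0 0 1; 0 2 25 0 0 0 1; 0 2 25 0 0 0 0.6; 0 2 25 0 0 0 0.6"

```text
t: 3.05
tcp_pos: [0.4539, 0.3043, 0.0415]
tool_rot: [0.645, 0.637, -0.301, 0.295]
force: [0.5, 0.4, 0.3]
finger_gap: 0.797
gripper_force: 0.0
```

```bash
python3 - <<'E'
from h import *
T=tool(50)
for d in(.012,): goto(P0+M0@[-.042,0,.049]+T.as_matrix()[:,2]*(.024-d),T)
t=snapshot("top")
c=t["image"][205:295,140:240,::-1];s=snapshot("side")["image"][150:250,220:330,::-1];f=lambda a:cv2.resize(a,(390,540),interpolation=cv2.INTER_CUBIC)
cv2.imwrite("pics/c4.png",np.hstack([f(c),f(s)]))
E
```

```text
shift [-0.2 -0.3  0.5] turn [ 0.09 -0.15  0.25] world [0.4536 0.3038 0.0413]
```

View pics/c4.png

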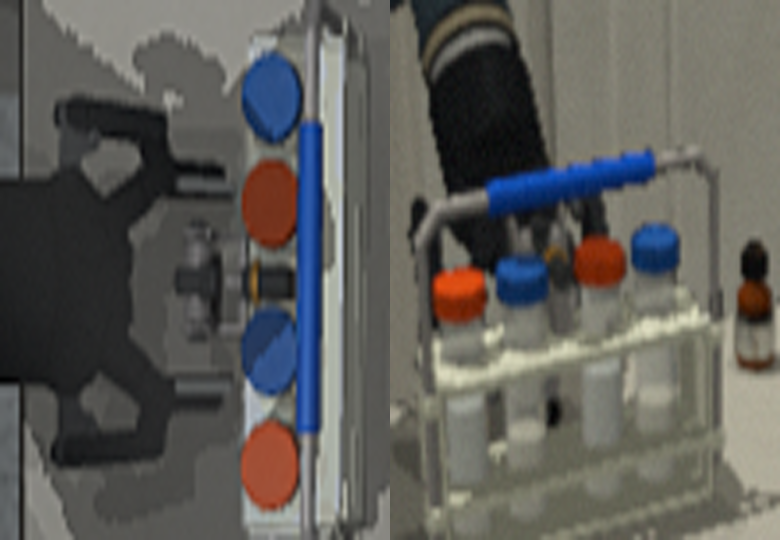

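The fingers straddle the bracket and leg with no contact, and the gripper body stays clear of the bracket. Now I close.

Emit:
move_arm --commands "0 0 0 0 0 0 -0.4; 0 0 0 0 0 0 -0.4; 0 0 0 0 0 0 -0.4; 0 0 0 0 0 0 -0.4; 0 0 0 0 0 0 -0.4" --grip_force 25

```text
t: 3.78
tcp_pos: [0.4538, 0.3041, 0.0415]
tool_rot: [0.645, 0.637, -0.301, 0.295]
force: [1.3, 0.2, 0.0]
finger_gap: 0.328
gripper_force: 28.9
```

```bash
python3 - <<'E'
from h import *
print(telemetry.sense()["force"],telemetry.sense()["ft_torque"])
# arc: leg angle a, tool lean 50->lean
h=P0+M0@[-.042,0,.112]
st=telemetry.sense();r0=R.from_quat(st["tool_rot"])
off=(st["tcp_pos"]-h); ax=M0@[0,1,0]
d=.063
for a,ln in((5,0),(10,0),(15,0),(20,0),(25,0),(25,25),(35,35),(45,45),(52,50),(60,52),(62,52)):
    # grip point on the leg rotates by a; tool rotates by ln
    A=np.radians(a); g=h+M0@[-d*np.sin(A),0,-d*np.cos(A)]
    T=R.from_rotvec(ax*np.radians(ln))*r0
    tz=T.as_matrix()[:,2]; 
    goto(g+T.apply(r0.inv().apply(st["tcp_pos"]-(h+M0@[0,0,-d]))),T,st)
E
```

```text
[1.26009727 0.15905093 0.04463462] [ 0.22884203 -0.15162746 -0.03832204]
shift [ 3.4  0.  -4.4] turn [0. 0. 0.] world [0.4539 0.3096 0.0417]
shift [ 6.3  0.  -9. ] turn [0. 0. 0.] world [0.454  0.3151 0.0425]
shift [  8.9   0.1 -13.9] turn [0. 0. 0.] world [0.4541 0.3204 0.0437]
shift [ 11.    0.1 -18.9] turn [0. 0. 0.] world [0.4542 0.3257 0.0453]
shift [ 12.6   0.1 -24.2] turn [0. 0. 0.] world [0.4543 0.3307 0.0474]
shift [ 17.6   0.1 -25.3] turn [-0.11 25.    0.04] world [0.4543 0.3347 0.0444]
shift [ 21.2   0.1 -37.1] turn [-0.15 35.    0.05] world [0.4545 0.3462 0.0492]
shift [ 22.8   0.2 -49.4] turn [-0.19 45.    0.07] world [0.4547 0.3566 0.0559]
shift [ 22.4   0.2 -57.7] turn [-0.22 50.    0.08] world [0.4548 0.3627 0.0616]
shift [ 20.2   0.2 -66.5] turn [-0.22 52.    0.08] world [0.4549 0.368  0.0689]
shift [ 19.4   0.2 -68.5] turn [-0.22 52.    0.08] world [0.4549 0.3691 0.0708]
```

Gripped: gap 27.9 mm. Next I swing the leg along its arc.

Emit:
move_arm --commands "3.7 0 -4.5 0 5 0 -0.4; 7.4 0 -9.2 0 10 0 -0.4; 11 0 -14.3 0 15 0 -0.4; 14.4 0 -19.6 0 20 0 -0.4; 17.6 0 -25.3 0 25 0 -0.4"

```text
t: 4.4
tcp_pos: [0.4543, 0.3347, 0.0442]
tool_rot: [0.695, 0.686, -0.153, 0.15]
force: [0.4, -1.0, -2.5]
finger_gap: 0.323
gripper_force: 28.7
```

```bash
cat > arc.py <<'E'
from h import *
import sys
q0=np.array([.645,.637,-.301,.295]);q0/=np.linalg.norm(q0);r0=R.from_quat(q0);p0=np.array([.4538,.3041,.0415])
h=P0+M0@[-.042,0,.112];ax=M0@[0,1,0];d=.063
st=telemetry.sense();print(st["force"].round(1),st["ft_torque"].round(2),"turned",np.degrees((R.from_quat(st["tool_rot"])*r0.inv()).as_rotvec()).round(1))
for s in sys.argv[1:]:
    a,ln=map(float,s.split(","));A=np.radians(a)
    T=R.from_rotvec(ax*np.radians(ln))*r0
    goto(h+M0@[-d*np.sin(A),0,-d*np.cos(A)]+T.apply(r0.inv().apply(p0-(h+M0@[0,0,-d]))),T,st)
E
python3 arc.py 25,25 30,30 34,34 38,38 42,42 46,46 50,48 54,50 58,51
```

```text
[ 0.4 -1.  -2.5] [ 0.13 -0.39 -0.1 ] turned [25.1 -0.4 -0. ]
shift [-0.   0.  -0.1] turn [-0.07 -0.13 -0.01] world [0.4543 0.3347 0.0443]
shift [ 4.3  0.1 -4.5] turn [-0.09  4.87 -0.  ] world [0.4544 0.3405 0.0465]
shift [ 7.6  0.1 -8.3] turn [-0.11  8.87 -0.  ] world [0.4545 0.345  0.0486]
shift [ 10.5   0.1 -12.3] turn [-0.13 12.87 -0.  ] world [0.4546 0.3494 0.051 ]
shift [ 13.2   0.1 -16.5] turn [-0.15 16.87 -0.  ] world [0.4547 0.3535 0.0537]
shift [ 15.5   0.1 -20.8] turn [-0.16 20.87  0.  ] world [0.4547 0.3575 0.0566]
shift [ 17.2   0.1 -25.2] turn [-0.17 22.87  0.  ] world [0.4548 0.3609 0.0599]
shift [ 18.6   0.1 -29.6] turn [-0.18 24.87  0.  ] world [0.4548 0.364  0.0633]
shift [ 19.5   0.1 -34. ] turn [-0.19 25.87  0.  ] world [0.4549 0.3666 0.067 ]
```

Emit:
move_arm --commands "3.5 0 -3.7 0 4 0 -0.4; 6.8 0 -7.4 0 8 0 -0.4; 9.8 0 -11.3 0 12 0 -0.4; 12.5 0 -15.4 0 16 0 -0.4; 13.2 0 -16.5 0 17 0 -0.4"

```text
t: 5.03
tcp_pos: [0.4544, 0.353, 0.0538]
tool_rot: [0.71, 0.7, -0.05, 0.047]
force: [0.1, 0.4, -3.1]
finger_gap: 0.323
gripper_force: 28.6
```

```bash
python3 arc.py 42,42 46,45 50,47 54,49 58,50 60,51 62,51; python3 - <<'E'
from h import *
t=snapshot("top")
for k in"bo":print(blobs(t["image"],(180,190,250,310),k))
E
```

```text
[ 0.1  0.4 -3.1] [ 0.18 -0.43  0.01] turned [42.  -0.6 -0.1]
shift [0.6 0.3 0. ] turn [-0.18 -0.01 -0.06] world [0.4547 0.3535 0.0537]
shift [ 3.9  0.3 -3.4] turn [-0.19  2.99 -0.07] world [0.4547 0.3573 0.0566]
shift [ 6.7  0.3 -7.1] turn [-0.2   4.99 -0.07] world [0.4548 0.3607 0.0599]
shift [  9.4   0.3 -11. ] turn [-0.21  6.99 -0.07] world [0.4548 0.3638 0.0633]
shift [ 11.5   0.3 -14.9] turn [-0.21  7.99 -0.07] world [0.4549 0.3664 0.067 ]
shift [ 12.6   0.3 -17. ] turn [-0.21  8.99 -0.07] world [0.4549 0.3678 0.0689]
shift [ 13.4   0.3 -19. ] turn [-0.21  8.99 -0.07] world [0.4549 0.3688 0.0708]
[(157, [209.07, 220.8], [202, 214, 15, 14]), (445, [215.58, 254.66], [202, 225, 21, 52])]
[(162, [208.88, 238.43], [202, 232, 14, 14]), (156, [209.04, 281.97], [202, 275, 15, 15])]
```

Emit:
move_arm --commands "3.5 0 -3.2 0 3 0 -0.4; 6.5 0 -7 0 5 0 -0.4; 9 0 -11 0 7 0 -0.4; 11.2 0 -15 0 8.5 0 -0.4; 12.2 0 -17 0 9 0 -0.4"

```text
t: 5.7
tcp_pos: [0.4537, 0.3676, 0.0683]
tool_rot: [0.712, 0.702, 0.005, -0.008]
force: [-0.6, -1.0, -5.2]
finger_gap: 0.323
gripper_force: 27.8
```

```bash
python3 arc.py 60,51 62,51; python3 - <<'E'
from h import *
t=snapshot("top");s=snapshot("side")
for k in"bo":print(blobs(t["image"],(180,190,250,310),k))
f=lambda a:cv2.resize(a,(390,540),interpolation=cv2.INTER_CUBIC)
cv2.imwrite("pics/c5.png",np.hstack([f(t["image"][205:295,140:240,::-1]),f(s["image"][150:250,220:330,::-1])]))
E
```

```text
[-0.6 -1.  -5.2] [-0.04 -0.08 -0.18] turned [50.9 -0.6 -0.2]
shift [ 0.2  1.2 -0.6] turn [-0.34  0.07 -0.05] world [0.4549 0.3678 0.0689]
shift [ 1.3  1.2 -2.5] turn [-0.34  0.07 -0.05] world [0.4549 0.3688 0.0708]
[(154, [206.84, 221.08], [200, 215, 15, 14]), (294, [218.4, 250.2], [216, 226, 6, 51]), (144, [206.78, 263.15], [200, 257, 14, 14])]
[(165, [206.91, 238.66], [200, 232, 15, 14]), (160, [206.63, 282.45], [200, 276, 14, 14])]
```

View pics/c5.png

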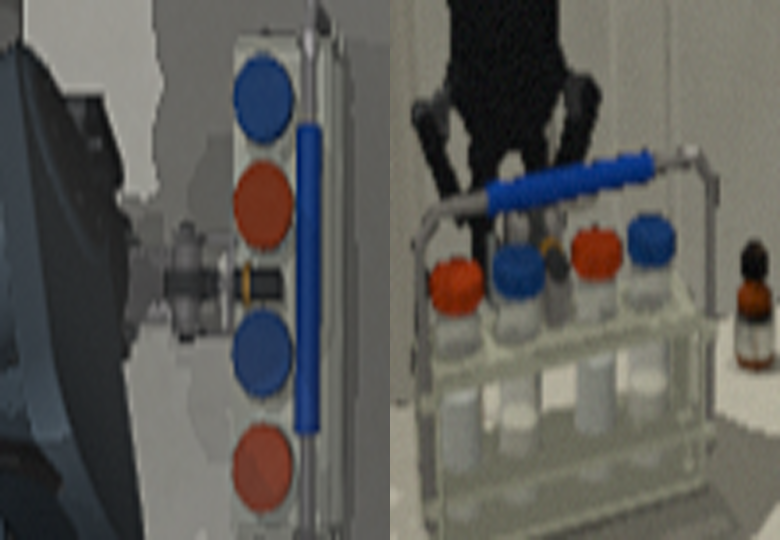

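The view shows the rack's leg side lifted slightly, with the caps shifted about 2 px outward and raised in the side view. The grip's torsion is holding the leg's angle back. I'll back off so the rack settles, then turn the tool with the leg.

```bash
python3 arc.py 54,50 48,48 47,50 50,53 54,57
```

```text
[-1.  -2.4 -6.2] [ 0.04 -0.03 -0.23] turned [50.9 -0.6 -0.2]
shift [-3.9  1.   5.1] turn [-0.3  -0.95 -0.05] world [0.4548 0.364  0.0633]
shift [-8.6  1.  10.2] turn [-0.29 -2.95 -0.05] world [0.4548 0.3594 0.0582]
shift [-8.9  1.  11. ] turn [-0.3  -0.95 -0.05] world [0.4548 0.3591 0.0574]
shift [-6.1  1.   8.5] turn [-0.31  2.05 -0.06] world [0.4548 0.3619 0.0599]
shift [-2.5  1.   5.1] turn [-0.33  6.05 -0.06] world [0.4549 0.3654 0.0634]
```

Emit:
move_arm --commands "-4 0 5 0 -1 0 -0.4; -8 0 10 0 -2 0 -0.4; -9 0 11 0 -1 0 -0.4; -9 0 11 0 -1 0 -0.4; -9 0 11 0 -1 0 -0.4"

```text
t: 6.42
tcp_pos: [0.454, 0.3607, 0.0587]
tool_rot: [0.712, 0.702, 0.0, -0.002]
force: [-3.7, 3.2, 2.1]
finger_gap: 0.326
gripper_force: 31.5
```

```bash
python3 arc.py 48,50; python3 - <<'E'
from h import *
t=snapshot("top")
for k in"bo":print(blobs(t["image"],(180,190,250,310),k))
s=snapshot("side")
for k in"bo":print(blobs(s["image"],(220,165,320,255),k))
E
```

```text
[-3.7  3.2  2.1] [ 0.23  0.39 -0.25] turned [50.1 -0.7 -0.1]
shift [-0.8  0.8  0.4] turn [-0.2  -0.07 -0.04] world [0.4548 0.3598 0.0582]
[(157, [206.78, 220.98], [200, 214, 15, 15]), (291, [218.37, 250.08], [216, 226, 6, 51]), (146, [206.68, 263.24], [200, 257, 14, 14])]
[(165, [206.75, 238.6], [200, 232, 15, 14]), (157, [206.54, 282.32], [200, 276, 14, 14])]
[(265, [269.07, 183.31], [247, 178, 47, 12]), (96, [293.02, 194.19], [287, 190, 13, 9]), (110, [255.6, 199.95], [249, 196, 14, 9])]
[(114, [277.63, 196.73], [271, 192, 14, 10]), (130, [238.35, 202.66], [231, 198, 15, 11])]
```

```bash
cat > fit.py <<'E'
from h import *
C=lambda z:[[0,.066,z],[0,.027,z],[0,-.027,z],[0,-.066,z]]
def fit(top,side,sig=None):  # caps 4..1 then handle; solves dx,dy,yaw,tilt,dz
    t=snapshot("top");s=snapshot("side")
    def res(p):
        M=R.from_euler('z',p[2]).as_matrix()@R.from_rotvec([0,p[3],0]).as_matrix();o=np.array([p[0],p[1],p[4]]);out=[]
        for q,L,z in((t,top,.117),(s,side,.112)):
            P=np.array(C(z)+[[.031,0,.16]]);
            out.append((proj(q,P@M.T+o)-L).ravel())
        return np.concatenate(out)
    f=least_squares(res,[.453,.271,YAW,0,0]);print(f.x.round(4),"yaw",np.degrees(f.x[2]).round(2),"tilt(+ = away from leg)",np.degrees(f.x[3]).round(2),"rms",np.sqrt(np.mean(f.fun**2)).round(2))
    return f.x
E
python3 - <<'E'
from fit import *
fit([(209,220.7),(208.7,238.5),(209.2,263.4),(208.7,282.1),(219.6,251.5)],[(294.1,195.5),(278.5,197.9),(256.6,201),(239.2,204),(270.4,183)])
fit([(206.8,221),(206.8,238.6),(206.7,263.3),(206.5,282.3),(218.4,251.5)],[(293,194.2),(277.6,196.7),(255.6,200),(238.4,202.7),(269.1,183.3)])
E
```

```text
[ 0.4526  0.271  -1.5919  0.002   0.0017] yaw -91.21 tilt(+ = away from leg) 0.11 rms 0.5
[ 0.4524  0.2821 -1.5963  0.0564  0.0032] yaw -91.46 tilt(+ = away from leg) 3.23 rms 0.57
```

The fit shows the rack slid about 1 cm outward and tipped 3° with its leg side up. The leg slipped in the grip and is only at about 0.69 rad. I'll set the rack back down, release, and re-grip more squarely to the leg.

Emit:
move_arm --commands "2 0 3.2 0 -1.6 0 -0.4; 4 0 6.4 0 -3.2 0 -0.4; 4 0 6.4 0 -3.2 0 0.3; 4 0 6.4 0 -3.2 0 0.8; 4 0 6.4 0 -3.2 0 0.8"

```text
t: 7.35
tcp_pos: [0.455, 0.3631, 0.0516]
tool_rot: [0.712, 0.702, -0.02, 0.018]
force: [0.5, -0.3, 0.4]
finger_gap: 0.897
gripper_force: 0.0
```

```bash
python3 - <<'E'
from h import *
st=telemetry.sense();print(st["tcp_pos"],st["force"].round(1),st["finger_gap"])
t=snapshot("top")
for k in"bo":print(blobs(t["image"],(170,190,250,310),k))
s=snapshot("side")
for k in"bo":print(blobs(s["image"],(220,165,320,255),k))
f=lambda a:cv2.resize(a,(390,540),interpolation=cv2.INTER_CUBIC)
cv2.imwrite("pics/c6.png",np.hstack([f(t["image"][205:295,140:240,::-1]),f(s["image"][150:250,220:330,::-1])]))
E
```

```text
[0.45502012 0.36309436 0.05157026] [ 0.5 -0.3  0.4] 0.8967601754474597
[(158, [202.53, 221.13], [196, 215, 14, 14]), (397, [209.78, 254.02], [196, 226, 20, 51])]
[(159, [202.21, 238.52], [196, 232, 13, 14]), (157, [202.37, 282.41], [195, 276, 15, 14])]
[(265, [267.68, 181.63], [245, 177, 47, 11]), (79, [291.56, 194.04], [286, 191, 12, 7]), (96, [254.8, 199.6], [248, 196, 14, 9])]
[(101, [275.92, 196.38], [270, 192, 13, 9]), (120, [236.75, 202.49], [230, 198, 14, 10])]
```

View pics/c6.png

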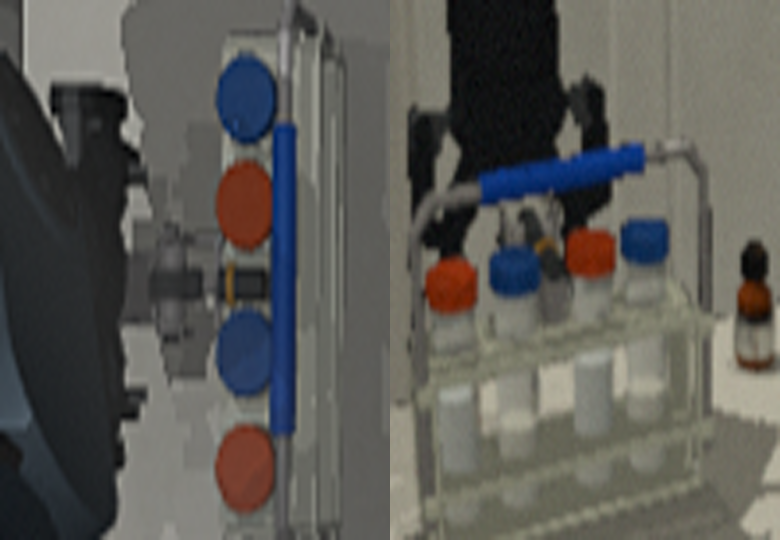

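The rack is freed and standing. The caps are now at column 202.4 and the handle at (212.1,251.6). I fit its pose.

```bash
python3 - <<'E'
from fit import *
fit([(202.5,221.1),(202.2,238.5),(202.4,263.5),(202.4,282.4),(212.3,251.6)],[(291.6,194),(275.9,196.4),(254.8,199.6),(236.8,202.5),(267.7,181.6)])
E
```

```text
[ 4.5230e-01  2.8370e-01 -1.5902e+00 -1.4000e-02  9.0000e-04] yaw -91.11 tilt(+ = away from leg) -0.8 rms 0.57
```

```bash
sed -i 's/P0=np.array.*/P0=np.array([.4525,.285,0]); YAW=np.radians(-91.1); M0=R.from_euler("z",YAW).as_matrix()/' h.py; cat > g2.py <<'E'
from h import *
import sys
HD=P0+M0@[-.042,0,.112]
def tg(a,lean,d,past=.012,bo=0,bz=0):
    A=np.radians(a);T=tool(lean);return HD+M0@[-d*np.sin(A)-bo,0,-d*np.cos(A)+bz]+T.as_matrix()[:,2]*past,T
if __name__=="__main__":
    st=telemetry.sense();print(st["tcp_pos"].round(4),st["force"].round(1),st["ft_torque"].round(2),st["finger_gap"].round(3))
    for s in sys.argv[1:]:
        v=list(map(float,s.split(",")));print(v,end=" ");goto(*tg(*v),st)
E
python3 g2.py 38,35,.066
```

```text
Traceback (most recent call last):
  File "g2.py", line 7, in <module>
    st=telemetry.sense();print(st["tcp_pos"].round(4),st["force"].round(1),st["ft_torque"].round(2),st["finger_gap"].round(3))
                                                                                                    ^^^^^^^^^^^^^^^^^^^^^^
AttributeError: 'float' object has no attribute 'round'
```

```bash
sed -i 's/st\["finger_gap"\].round(3)/st["finger_gap"]/' g2.py; python3 g2.py 38,35,.066
```

```text
[0.4547 0.363  0.0514] [1.1 0.4 0.1] [ 0.09 -0.03  0.04] 0.9005539080516928
[38.0, 35.0, 0.066] shift [-2.2 -0.7  1.3] turn [ -0.04 -31.93   0.34] world [0.454  0.3607 0.0502]
```

Emit:
move_arm --commands "-0.5 -0.7 0.3 0 -10 0 0.8; -1 -0.7 0.6 0 -20 0 0.8; -2 -0.7 1 0 -30 0 0.8; -2.2 -0.7 1.3 0 -32 0 0.8; -2.2 -0.7 1.3 0 -32 0 0.8"

```text
t: 8.18
tcp_pos: [0.4533, 0.3607, 0.0494]
tool_rot: [0.678, 0.67, -0.216, 0.21]
force: [0.0, -0.7, 0.4]
finger_gap: 0.895
gripper_force: 0.0
```

Emit:
move_arm --commands "-2.2 -0.7 1.3 0 0 0 -0.4; -2.2 -0.7 1.3 0 0 0 -0.4; -2.2 -0.7 1.3 0 0 0 -0.4; -2.2 -0.7 1.3 0 0 0 -0.4; -2.2 -0.7 1.3 0 0 0 -0.4" --grip_force 50

```text
t: 8.8
tcp_pos: [0.4535, 0.3579, 0.0509]
tool_rot: [0.678, 0.67, -0.216, 0.211]
force: [1.4, -2.3, 2.5]
finger_gap: 0.314
gripper_force: 50.0
```

```bash
python3 g2.py 38,35,.066; python3 - <<'E'
from h import *
t=snapshot("top")
for k in"bo":print(blobs(t["image"],(170,190,250,310),k))
s=snapshot("side")
for k in"bo":print(blobs(s["image"],(220,165,320,255),k))
f=lambda a:cv2.resize(a,(390,540),interpolation=cv2.INTER_CUBIC)
cv2.imwrite("pics/c7.png",np.hstack([f(t["image"][205:295,140:240,::-1]),f(s["image"][150:250,220:330,::-1])]))
E
```

```text
[0.4535 0.3579 0.0509] [ 1.4 -2.3  2.5] [-0.34 -0.28  0.03] 0.3139222934251227
[38.0, 35.0, 0.066] shift [ 2.7  0.4 -1. ] turn [0.09 0.14 0.33] world [0.454  0.3607 0.0502]
[(165, [202.01, 221.0], [195, 214, 15, 15]), (408, [209.39, 254.19], [196, 225, 20, 53])]
[(160, [201.97, 238.66], [195, 232, 14, 14]), (158, [202.54, 282.65], [195, 276, 15, 14])]
[(260, [267.42, 181.42], [245, 176, 47, 12]), (88, [291.33, 193.67], [285, 190, 13, 8]), (101, [254.48, 199.6], [248, 196, 14, 9])]
[(99, [275.99, 196.38], [270, 192, 13, 9]), (131, [236.89, 202.35], [230, 198, 15, 10])]
```

The grip is good at 50 N. Next is a rigid rotation about the hinge, with a small downward bias.

```bash
cat > rot.py <<'E'
from h import *
import sys
HD=P0+M0@[-.042,0,.112];st=telemetry.sense();r=R.from_quat(st["tool_rot"]);ax=M0@[0,1,0]
print(st["tcp_pos"].round(4),st["force"].round(1),st["ft_torque"].round(2))
for s in sys.argv[1:]:
    b,out,up=map(float,s.split(","));Q=R.from_rotvec(ax*np.radians(b));print(b,end=" ")
    goto(HD+Q.apply(st["tcp_pos"]-HD)+M0@[-out/1e3,0,up/1e3],Q*r,st)
E
python3 rot.py 3,0,-.5 6,0,-1 9,0,-1 12,0,-1.5 15,0,-1.5 18,0,-1.5
```

```text
[0.4535 0.3581 0.0508] [ 1.9 -2.6  3.4] [-0.41 -0.3   0.05]
3.0 shift [ 1.9  0.  -2.8] turn [-0.02  3.    0.01] world [0.4535 0.3612 0.052 ]
6.0 shift [ 3.6  0.  -5.7] turn [-0.04  6.    0.01] world [0.4536 0.3643 0.0534]
9.0 shift [ 4.9  0.  -9.1] turn [-0.05  9.    0.02] world [0.4536 0.3673 0.0554]
12.0 shift [  6.2   0.1 -12.1] turn [-0.07 12.    0.02] world [0.4537 0.3701 0.0571]
15.0 shift [  7.1   0.1 -15.6] turn [-0.09 15.    0.03] world [0.4537 0.3729 0.0594]
18.0 shift [  7.8   0.1 -19.1] turn [-0.11 18.    0.03] world [0.4538 0.3755 0.0619]
```

Emit:
move_arm --commands "1.9 0 -2.8 0 3 0 -0.4; 3.6 0 -5.7 0 6 0 -0.4; 4.9 0 -9.1 0 9 0 -0.4; 6.2 0 -12.1 0 12 0 -0.4; 7.1 0 -15.6 0 15 0 -0.4"

```text
t: 9.52
tcp_pos: [0.4537, 0.3736, 0.0603]
tool_rot: [0.701, 0.692, -0.124, 0.121]
force: [0.1, -1.7, 7.2]
finger_gap: 0.315
gripper_force: 50.7
```

```bash
python3 rot.py 3,0,0 5,0,0 ; python3 - <<'E'
from h import *
t=snapshot("top")
for k in"bo":print(blobs(t["image"],(170,190,250,310),k))
s=snapshot("side")
for k in"bo":print(blobs(s["image"],(220,165,320,255),k))
f=lambda a:cv2.resize(a,(390,540),interpolation=cv2.INTER_CUBIC)
cv2.imwrite("pics/c8.png",np.hstack([f(t["image"][205:295,140:240,::-1]),f(s["image"][150:250,220:330,::-1])]))
E
```

```text
[0.4537 0.3736 0.0603] [ 0.1 -1.7  7.2] [-0.7  -0.04 -0.14]
3.0 shift [ 1.6  0.  -3.3] turn [-0.02  3.    0.  ] world [0.4538 0.3763 0.0628]
5.0 shift [ 2.6  0.  -5.5] turn [-0.03  5.    0.  ] world [0.4538 0.3779 0.0646]
[(569, [206.41, 244.54], [195, 214, 20, 63])]
[(158, [201.3, 238.63], [195, 232, 13, 14]), (93, [202.43, 281.76], [195, 276, 14, 14])]
[(253, [267.75, 181.31], [245, 176, 47, 12]), (92, [291.23, 193.65], [285, 190, 13, 8]), (97, [254.3, 199.45], [248, 196, 14, 8])]
[(99, [276.05, 196.33], [270, 192, 14, 9]), (122, [237.06, 202.58], [230, 198, 15, 10])]
```

The rack hasn't moved in the side view. I continue, easing the downward bias.

```bash
python3 rot.py 1.5,0,.3 3,0,.6 4.5,0,.8 6,0,.8
```

```text
[0.4538 0.3734 0.0606] [-0.9  0.7  5.1] [-0.38 -0.08 -0.02]
1.5 shift [ 0.7  0.  -1.9] turn [-0.01  1.5   0.  ] world [0.4538 0.3747 0.0622]
3.0 shift [ 1.4  0.  -3.8] turn [-0.01  3.    0.  ] world [0.4538 0.376  0.0637]
4.5 shift [ 2.1  0.  -5.6] turn [-0.02  4.5   0.  ] world [0.4539 0.3773 0.0652]
6.0 shift [ 2.8  0.  -7.3] turn [-0.03  6.    0.  ] world [0.4539 0.3785 0.0666]
```

Emit:
move_arm --commands "0.7 0 -1.9 0 1.5 0 -0.4; 1.4 0 -3.8 0 3 0 -0.4; 2.1 0 -5.6 0 4.5 0 -0.4; 2.1 0 -5.6 0 4.5 0 -0.4; 2.1 0 -5.6 0 4.5 0 -0.4"

```text
t: 10.25
tcp_pos: [0.4538, 0.3778, 0.0641]
tool_rot: [0.705, 0.696, -0.096, 0.094]
force: [1.4, -0.0, 5.8]
finger_gap: 0.318
gripper_force: 50.6
```

```bash
python3 rot.py 3,0,0; python3 - <<'E'
from h import *
s=snapshot("side")
for k in"bo":print(blobs(s["image"],(220,165,320,255),k))
E
```

```text
[0.4538 0.3778 0.0641] [ 1.4 -0.   5.8] [-0.32 -0.06  0.01]
3.0 shift [ 1.6  0.  -3.3] turn [-0.02  3.    0.  ] world [0.4539 0.3803 0.0669]
[(251, [267.69, 181.05], [245, 176, 47, 11]), (88, [291.22, 193.42], [285, 190, 13, 8]), (94, [254.26, 199.45], [248, 196, 14, 8])]
[(97, [275.84, 196.25], [270, 192, 13, 9]), (119, [237.08, 202.3], [230, 198, 15, 10])]
```

Emit:
move_arm --commands "0.5 0 -1.4 0 1 0 -0.4; 1.2 0 -2.8 0 2 0 -0.4; 1.7 0 -4 0 3 0 -0.4; 1.7 0 -4 0 3 0 -0.4; 1.7 0 -4 0 3 0 -0.4"

```text
t: 10.92
tcp_pos: [0.4535, 0.3789, 0.0667]
tool_rot: [0.707, 0.698, -0.08, 0.076]
force: [2.7, -4.5, 1.9]
finger_gap: 0.314
gripper_force: 50.0
```

```bash
python3 rot.py 3,0,0; python3 - <<'E'
from h import *
s=snapshot("side")
for k in"bo":print(blobs(s["image"],(220,165,320,255),k))
E
```

```text
[0.4535 0.3789 0.0667] [ 2.7 -4.5  1.9] [-1.04 -0.54  0.07]
3.0 shift [ 1.6  0.  -3.2] turn [-0.02  3.   -0.  ] world [0.4535 0.3812 0.0695]
[(252, [267.48, 181.49], [245, 176, 47, 12]), (85, [291.38, 193.8], [285, 190, 13, 8]), (100, [254.27, 199.52], [248, 196, 14, 8])]
[(100, [276.07, 196.39], [270, 192, 14, 9]), (119, [237.03, 202.76], [230, 198, 15, 10])]
```

The resisting moment jumped to about 1 Nm, which suggests the end stop. I open the grip and look.

Emit:
move_arm --commands "-0.3 0 0.8 0 -0.5 0 -0.4; -0.3 0 0.8 0 -0.5 0 0; -0.3 0 0.8 0 -0.5 0 0.4; -0.3 0 0.8 0 -0.5 0 0.9; -0.3 0 0.8 0 -0.5 0 0.9"

```text
t: 11.6
tcp_pos: [0.4531, 0.3796, 0.066]
tool_rot: [0.707, 0.698, -0.082, 0.079]
force: [0.3, -0.5, 0.7]
finger_gap: 0.947
gripper_force: 0.0
```

Emit:
move_arm --commands "2 0 -25 0 0 0 0.9; 5 0 -55 0 0 0 0.9; 5 0 -85 0 0 0 0.9; 5 0 -120 0 0 0 0.9; 5 0 -150 0 0 0 0.9"

```text
t: 12.22
tcp_pos: [0.4542, 0.4187, 0.2125]
tool_rot: [0.707, 0.698, -0.082, 0.079]
force: [0.9, 0.0, -0.0]
finger_gap: 0.951
gripper_force: 0.0
```

```bash
python3 - <<'E'
from h import *
st=telemetry.sense();print(st["tcp_pos"],st["q"].round(2))
t=snapshot("top")
for k in"bo":print(blobs(t["image"],(170,190,250,310),k))
s=snapshot("side")
for k in"bo":print(blobs(s["image"],(220,165,320,255),k))
f=lambda a:cv2.resize(a,(390,540),interpolation=cv2.INTER_CUBIC)
cv2.imwrite("pics/c9.png",np.hstack([f(t["image"][205:295,140:240,::-1]),f(s["image"][150:250,220:330,::-1])]))
h=P0+M0@[-.042,0,.112]
for a in(40,50,60):
    A=np.radians(a);g=h+M0@[-.088*np.sin(A),0,-.088*np.cos(A)];print(a,[((proj(q,[g])[0]-o)*k).round(0) for q,o,k in((t,(140,205),(3.9,6)),(s,(220,150),(390/110,5.4)))])
E
```

```text
[0.45420307 0.41865018 0.21250094] [ 0.65  0.61  1.35 -0.18  1.33  0.72]
[(159, [202.54, 220.98], [196, 214, 14, 15]), (344, [210.67, 252.55], [198, 225, 18, 52])]
[(156, [202.27, 238.79], [196, 232, 13, 15]), (136, [202.13, 282.06], [196, 276, 14, 14])]
[(241, [268.73, 181.52], [245, 176, 47, 12]), (86, [291.36, 194.06], [285, 191, 13, 8]), (100, [254.36, 199.59], [248, 196, 14, 8])]
[(101, [276.07, 196.49], [270, 193, 14, 8]), (124, [237.03, 202.46], [230, 198, 15, 10])]
40 [array([106., 288.]), array([121., 337.])]
50 [array([ 82., 287.]), array([115., 309.])]
60 [array([ 61., 285.]), array([110., 278.])]
```

View pics/c9.png

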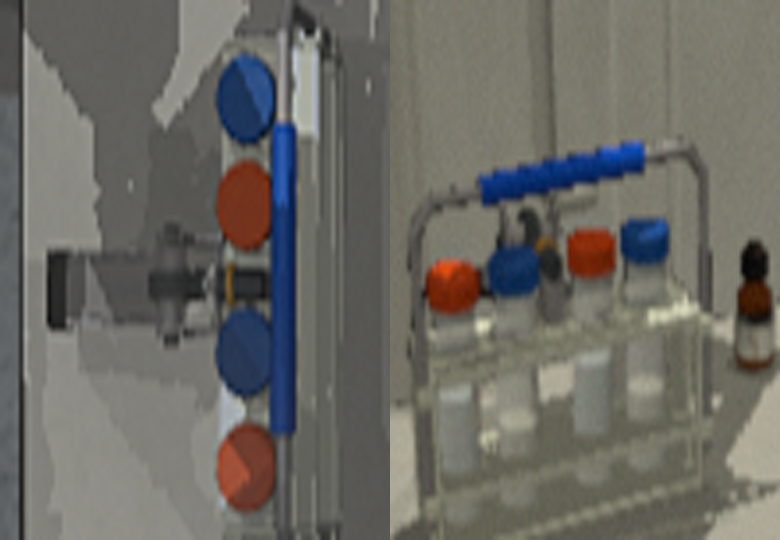

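The foot is at crop column 59, against 61 predicted for 60°, so the leg is snapped out. The rack stands upright with all the tubes in. Next I go to the handle.

```bash
cat > tip.py <<'E'
from h import *
import sys
def th(ang): # tool on the handle, rack tipped by ang deg
    y=M0@[-1,0,0];z=np.array([0,0,-1.]);T0=R.from_matrix(np.c_[np.cross(y,z),y,z]);ax=-(M0@[0,1,0])
    return R.from_rotvec(ax*np.radians(ang))*T0,R.from_rotvec(ax*np.radians(ang))
RE=P0+M0@[-.020,0,0]
if __name__=="__main__":
    st=telemetry.sense();print(st["tcp_pos"].round(4),st["q"].round(2),st["force"].round(1),st["ft_torque"].round(2))
    for s in sys.argv[1:]:
        a,dz=map(float,s.split(","));T,Q=th(a);print(a,end=" ")
        goto(RE+Q.apply(P0+M0@[.031,0,.140+dz]-RE),T,st)
E
python3 tip.py 0,.1 0,.05 0,0
```

```text
[0.456  0.4203 0.2149] [ 0.65  0.61  1.35 -0.18  1.33  0.72] [ 0.7  0.2 -0.7] [0.11 0.02 0.02]
0.0 shift [-167.8   -1.9   12.3] turn [ -9.81  10.21 -89.25] world [0.4519 0.254  0.24  ]
0.0 shift [-156.7   -2.1   61. ] turn [ -9.81  10.21 -89.25] world [0.4519 0.254  0.19  ]
0.0 shift [-145.7   -2.3  109.8] turn [ -9.81  10.21 -89.25] world [0.4519 0.254  0.14  ]
```

Emit:
move_arm --commands "-10 0 -20 -1.1 1.1 -9.9 0.2; -30 0 -25 -2.2 2.2 -19.8 0.2; -50 0 -25 -3.3 3.4 -29.7 0.2; -70 -1 -20 -4.4 4.5 -39.6 0.2; -90 -1 -12 -5.5 5.6 -49.5 0.2"

```text
t: 12.95
tcp_pos: [0.4514, 0.3323, 0.2422]
tool_rot: [0.346, 0.937, -0.042, 0.036]
force: [0.0, -0.6, -0.1]
finger_gap: 0.6
gripper_force: 0.0
```

```bash
python3 tip.py 0,.09
```

```text
[0.4514 0.3323 0.2422] [ 0.49  0.44  1.56 -0.12  1.15 -0.32] [ 0.  -0.6 -0.1] [ 0.05 -0.01 -0.04]
0.0 shift [-49.7 -58.2  20.2] turn [ -4.83   4.29 -39.42] world [0.4519 0.254  0.23  ]
```

Emit:
move_arm --commands "-12 -14 5 -1.2 1 -9.9 0.2; -25 -29 10 -2.4 2.1 -19.8 0.2; -38 -44 15 -3.6 3.2 -29.7 0.2; -50 -58 20 -4.8 4.3 -39.4 0.2; -50 -58 20 -4.8 4.3 -39.4 0.2"

```text
t: 13.58
tcp_pos: [0.452, 0.2534, 0.2301]
tool_rot: [0.015, 1.0, -0.001, -0.001]
force: [-0.2, -0.7, 0.8]
finger_gap: 0.597
gripper_force: 0.0
```

```bash
python3 tip.py 0,0
```

```text
[0.452  0.2534 0.2301] [ 0.3   0.39  1.7  -0.    1.06 -1.24] [-0.2 -0.7  0.8] [ 0.03 -0.06  0.01]
0.0 shift [-0.   0.7 90.1] turn [-0.08 -0.07 -0.6 ] world [0.4519 0.254  0.14  ]
```

Emit:
move_arm --commands "0 0.5 25 0 0 -0.6 0.2; 0 0.5 50 0 0 -0.6 0.2; 0 0.5 72 0 0 -0.6 0.2; 0 0.5 88 0 0 -0.6 0.2; 0 0.5 90 0 0 -0.6 0.2"

```text
t: 14.2
tcp_pos: [0.4516, 0.2558, 0.1398]
tool_rot: [0.008, 1.0, -0.001, -0.001]
force: [0.3, 0.7, 0.4]
finger_gap: 0.603
gripper_force: 0.0
```

Emit:
move_arm --commands "0 0 0 0 0 0 -0.3; 0 0 0 0 0 0 -0.55; 0 0 0 0 0 0 -0.8; 0 0 0 0 0 0 -1; 0 0 0 0 0 0 -1" --grip_force 40

```text
t: 14.82
tcp_pos: [0.4533, 0.2553, 0.142]
tool_rot: [0.007, 1.0, -0.0, 0.001]
force: [-0.1, -2.4, 5.6]
finger_gap: 0.147
gripper_force: 39.4
```

```bash
python3 tip.py 0,0 3,0 6,0 9,0 12,0; python3 - <<'E'
from h import *
s=snapshot("side")
for k in"bo":print(blobs(s["image"],(220,165,320,255),k))
E
```

```text
[0.4533 0.2553 0.142 ] [ 0.3   0.52  1.78 -0.    0.84 -1.26] [-0.1 -2.4  5.6] [-0.4   0.11  0.01]
0.0 shift [ 1.3 -1.3  2. ] turn [-0.03  0.16  0.25] world [0.4519 0.254  0.14  ]
3.0 shift [ 1.3  6.1 -0.5] turn [2.97 0.17 0.24] world [0.452  0.2614 0.1425]
6.0 shift [ 1.3 13.6 -2.6] turn [5.97 0.18 0.24] world [0.4522 0.2689 0.1446]
9.0 shift [ 1.2 21.2 -4.3] turn [8.97 0.18 0.23] world [0.4523 0.2765 0.1463]
12.0 shift [ 1.2 28.9 -5.6] turn [11.97  0.19  0.23] world [0.4525 0.2842 0.1475]
[(75, [283.16, 179.33], [276, 177, 16, 6]), (113, [254.92, 182.86], [245, 179, 21, 9]), (94, [291.12, 193.59], [285, 190, 13, 8]), (105, [254.27, 199.32], [248, 195, 14, 9])]
[(103, [275.91, 196.22], [270, 192, 14, 9]), (129, [236.98, 202.3], [230, 198, 15, 10])]
```

The handle is gripped. Tipping about the rear edge, gently.

Emit:
move_arm --commands "0 5 -2.2 2 0 0 -1; 0 10 -3.8 4 0 0 -1; 0 15 -5.2 6 0 0 -1; 0 20 -6.3 8 0 0 -1; 0 25.2 -7.3 10 0 0 -1"

```text
t: 15.5
tcp_pos: [0.4535, 0.281, 0.1485]
tool_rot: [0.008, 0.996, -0.088, 0.001]
force: [1.1, 0.0, -0.3]
finger_gap: 0.145
gripper_force: 39.3
```

```bash
python3 - <<'E'
from h import *
st=telemetry.sense();print(st["force"].round(1),st["ft_torque"].round(2),st["tcp_pos"])
for c in(12,14,16,18,20,22,24,26,28,30,31,32):
    f=lambda a:np.array([51*(1-np.cos(a))+142*np.sin(a),51*np.sin(a)-142*(1-np.cos(a))])
    d=f(np.radians(c))-f(np.radians(10)); a=np.radians(10); print(c-10,"y",(d[0]*np.cos(a)-d[1]*np.sin(a)).round(1),"z",(-d[1]*np.cos(a)-d[0]*np.sin(a)).round(1))
E
```

```text
[ 1.1  0.  -0.3] [ 0.05 -0.12  0.06] [0.45351569 0.2809853  0.14850931]
2 y 5.0 z -1.7
4 y 10.0 z -3.2
6 y 15.1 z -4.6
8 y 20.3 z -5.7
10 y 25.4 z -6.7
12 y 30.6 z -7.5
14 y 35.9 z -8.1
16 y 41.1 z -8.6
18 y 46.4 z -8.8
20 y 51.6 z -8.9
21 y 54.3 z -8.8
22 y 56.9 z -8.8
```

Emit:
move_arm --commands "0 5 -1.7 2 0 0 -1; 0 10 -3.2 4 0 0 -1; 0 15.1 -4.6 6 0 0 -1; 0 20.3 -5.7 8 0 0 -1; 0 25.4 -6.7 10 0 0 -1"

```text
t: 16.12
tcp_pos: [0.4537, 0.3074, 0.1505]
tool_rot: [0.007, 0.985, -0.175, -0.0]
force: [2.4, 0.0, -3.3]
finger_gap: 0.146
gripper_force: 39.2
```

```bash
python3 - <<'E'
from h import *
st=telemetry.sense();print(st["force"].round(1),st["ft_torque"].round(2),st["tcp_pos"])
f=lambda a:np.array([51*(1-np.cos(a))+142*np.sin(a),51*np.sin(a)-142*(1-np.cos(a))])
for c in(22,24,26,28,29,30,31,32):
    a=np.radians(20);d=f(np.radians(c))-f(a); print(c-20,"y",(d[0]*np.cos(a)-d[1]*np.sin(a)).round(1),"z",(-d[1]*np.cos(a)-d[0]*np.sin(a)).round(1))
t=snapshot("top")
for k in"bo":print(blobs(t["image"],(150,190,250,310),k))
E
```

```text
[ 2.4  0.  -3.3] [ 0.31 -0.25  0.13] [0.45368592 0.30737156 0.15045964]
2 y 5.0 z -1.7
4 y 10.0 z -3.2
6 y 15.1 z -4.6
8 y 20.3 z -5.7
9 y 22.8 z -6.2
10 y 25.4 z -6.7
11 y 28.0 z -7.1
12 y 30.6 z -7.5
[(166, [182.75, 228.97], [177, 215, 12, 29]), (23, [178.3, 263.74], [177, 259, 3, 11]), (55, [182.42, 271.18], [180, 264, 6, 14])]
[(18, [178.22, 237.72], [177, 234, 3, 8]), (45, [178.91, 282.69], [177, 277, 5, 13])]
```

Emit:
move_arm --commands "0 5 -1.5 2 0 0 -1; 0 10 -2.9 4 0 0 -1; 0 15.1 -4.2 6 0 0 -1; 0 19 -5 7.5 0 0 -1; 0 21.5 -5.5 8.5 0 0 -1"

```text
t: 16.8
tcp_pos: [0.454, 0.3295, 0.1484]
tool_rot: [0.007, 0.969, -0.247, -0.001]
force: [1.8, 0.3, -2.1]
finger_gap: 0.148
gripper_force: 39.7
```

```bash
python3 - <<'E'
from h import *
st=telemetry.sense();print(st["force"].round(1),st["ft_torque"].round(2),st["tcp_pos"])
f=lambda a:np.array([51*(1-np.cos(a))+142*np.sin(a),51*np.sin(a)-142*(1-np.cos(a))])
for c in(29.5,30,31,32):
    a=np.radians(28.5);d=f(np.radians(c))-f(a); print(c-28.5,"y",(d[0]*np.cos(a)-d[1]*np.sin(a)).round(1),"z",(-d[1]*np.cos(a)-d[0]*np.sin(a)).round(1))
E
```

```text
[ 1.8  0.3 -2.1] [ 0.46 -0.29  0.19] [0.45395796 0.32949354 0.14842736]
1.0 y 2.5 z -0.9
1.5 y 3.7 z -1.3
2.5 y 6.2 z -2.1
3.5 y 8.8 z -2.8
```

Emit:
move_arm --commands "0 1.2 -0.3 0.5 0 0 -1; 0 2.5 -0.7 1 0 0 -1; 0 3.7 -1 1.5 0 0 -1; 0 5 -1.4 2 0 0 -1; 0 6.2 -1.7 2.5 0 0 -1"

```text
t: 17.42
tcp_pos: [0.4539, 0.3341, 0.1477]
tool_rot: [0.007, 0.963, -0.269, -0.001]
force: [2.0, -3.4, 2.1]
finger_gap: 0.146
gripper_force: 39.9
```

```bash
python3 - <<'E'
from h import *
st=telemetry.sense();print(st["force"].round(1),st["ft_torque"].round(2),st["tcp_pos"])
t=snapshot("top");s=snapshot("side")
f=lambda a:cv2.resize(a,(390,540),interpolation=cv2.INTER_CUBIC)
cv2.imwrite("pics/d1.png",np.hstack([f(t["image"][205:295,140:240,::-1]),f(s["image"][150:250,220:330,::-1])]))
E
```

```text
[ 2.  -3.4  2.1] [-0.31 -0.22  0.17] [0.453943  0.3340948 0.1477278]
```

The reaction reversed at a tool tilt of 31.2°, so the leg has landed. I release slowly and back straight off.

Emit:
move_arm --commands "0 -0.8 0 -0.3 0 0 -1; 0 -0.8 0 -0.3 0 0 -0.7; 0 -0.8 0 -0.3 0 0 -0.4; 0 -0.8 0 -0.3 0 0 0; 0 -0.8 0 -0.3 0 0 0.2"

```text
t: 18.15
tcp_pos: [0.4537, 0.3348, 0.1472]
tool_rot: [0.007, 0.964, -0.265, -0.001]
force: [-0.7, 0.9, -0.7]
finger_gap: 0.597
gripper_force: 0.0
```

Emit:
move_arm --commands "0 0 -10 0 0 0 0.2; 0 0 -30 0 0 0 0.2; 0 0 -60 0 0 0 0.2; 0 0 -90 0 0 0 0.2; 0 0 -110 0 0 0 0.2"

```text
t: 18.77
tcp_pos: [0.4549, 0.3922, 0.2441]
tool_rot: [0.007, 0.965, -0.264, -0.0]
force: [0.3, 0.4, -0.4]
finger_gap: 0.598
gripper_force: 0.0
```

Emit:
move_arm --commands "0 0 -40 0 0 0 0.2; 0 0 -80 0 0 0 0.2; 0 0 -100 0 0 0 0.2; 0 0 -100 0 0 0 0.2; 0 0 -100 0 0 0 0.2"

```text
t: 19.4
tcp_pos: [0.4548, 0.4413, 0.3272]
tool_rot: [0.007, 0.964, -0.265, -0.002]
force: [-0.7, -0.4, -0.7]
finger_gap: 0.601
gripper_force: 0.0
```

```bash
python3 - <<'E'
from h import *
st=telemetry.sense();print(st["force"].round(1),st["tcp_pos"])
t=snapshot("top");s=snapshot("side")
f=lambda a:cv2.resize(a,(390,540),interpolation=cv2.INTER_CUBIC)
cv2.imwrite("pics/d2.png",np.hstack([f(t["image"][205:295,140:240,::-1]),f(s["image"][150:250,220:330,::-1])]))
E
```

```text
[-0.7 -0.4 -0.7] [0.45479629 0.44133448 0.32719377]
```

View pics/d2.png

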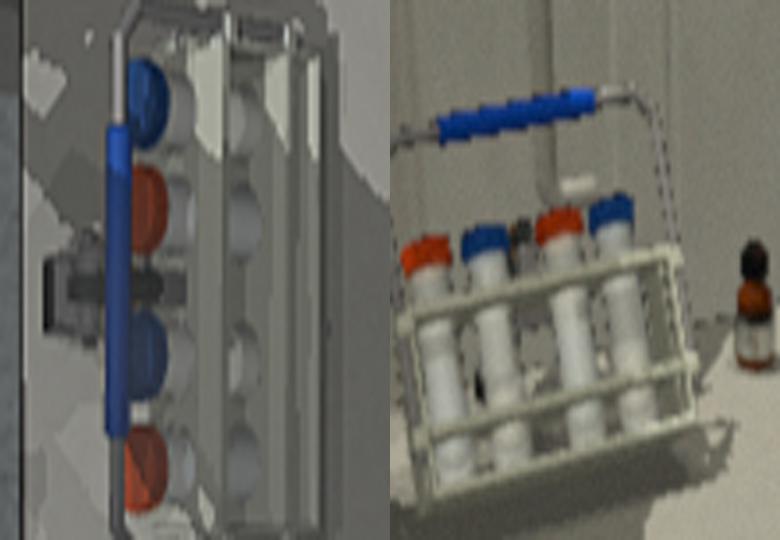

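The rack leans on the snapped-out leg. Its foot, at crop column 45–60, is inside the bench edge at 22, and all four caps and tubes are seated. The gripper is well clear. I hand in.

```bash
python3 -c "
from station import ticket
print(ticket.sign_off())"
```

```text
the job is handed in; nothing more can be done
None
```

The leg is snapped out, the rack leans on it with all four tubes seated, the gripper is clear, and the job is handed in; on my first try at the leg the rack lifted about 3° and slid about 14 mm on the bench before I set it back upright.

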